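# Lock a filter cartridge into a bench fume extractor

## Task

The bench fume extractor is waiting for its new filter. Pick up the filter cartridge that stands on the bench, find the two slots of the extractor's bayonet collar with its lugs, push it in against the spring, turn it about a quarter turn clockwise (seen from above) until it stops, and let it spring up into its notches so that it stays locked. Feel your way gently, never pressing or wrenching on the extractor with more than 50 N, and leave the other things on the bench where they are.

Things in the scene. Friction and masses are not known exactly. Their poses are not given: they have to be found in the camera images.
- cartridge: filter cartridge, grey plastic, loose, about 0.14 kg, 80 mm tall, standing on its nose. Origin: centre of its underside, z up. Upward: round nose, 51 mm diameter, 0 to 30 mm (lowest 3 mm tapered to 47); ribbed round head, 65 mm diameter, 30 to 50 mm; bar grip on top, 16 mm thick (x), 54 mm long (y), 50 to 80 mm. Half a turn about z makes no difference
- bar (a point): centre of the cartridge's bar grip, on the axis 70 mm above its origin (10 mm below its top); axes as the cartridge's
- lug (a point): middle of one of the cartridge's two opposite lugs, which stand out from the nose at +y and -y, in line with the bar grip above: each 10 mm wide (x), 6 mm thick, from 12 to 18 mm above the cartridge's origin, reaching out to 31.5 mm from its axis
- extractor: fume extractor, fixed: grey steel case 140 mm (x) by 160 mm (y), 70 mm high, louvred outlet and switch on its -x face. Origin: centre of its underside, z up. On the middle of its top stands an aluminium bayonet collar, 76 mm in diameter, 38 mm tall (89 mm foot flange), bore 55 mm with a small chamfer; inside it a sprung plate
- socket_mouth (a point): centre of the collar's mouth, at rim height, 108 mm above the bench; axes of the extractor. Two opposite slots about 15 mm wide cut the rim for the lugs. Their line lies near the extractor's y axis, but the collar is clamped up to 0.4 rad either way from it, which is not measured: look, or feel. Cartridge origin is 12 mm below this point with its lugs on the rim, 16 with lugs in the slots resting on the spring
- home (a point): on the collar's axis 22 mm below the mouth: where the cartridge's origin is when locked. To turn, it must be pressed 3 mm deeper, lugs under the ledge; hard bottom 6 mm deeper. Spring: 3 N to start, 0.6 N more per mm (8 N under the ledge). From the slots it turns clockwise seen from above: 80 degrees to the middle of the notches, stop about 3 degrees further; the other way the slot's side stops it
- solder_spool: solder spool standing on its flange, about 52 mm tall, 54 mm wide; a bystander, to be left alone; origin: centre of its underside
- flux_jar: round jar with a screw lid, 52 mm wide, 38 mm tall; a bystander, to be left alone; origin: centre of its underside
- tape: roll of black tape lying flat, 55 mm wide, 19 mm tall; a bystander, to be left alone; origin: centre of its underside
- cutters: side cutters lying open, 122 x 83 x 15 mm; a bystander, to be left alone; origin: centre of its underside
- driver: small screwdriver lying down, 154 mm long; a bystander, to be left alone; origin: centre of its underside
- drill_block: aluminium block with holes, 32 x 50 x 20 mm; a bystander, to be left alone; origin: centre of its underside
- dish: steel dish of screws, 67 mm wide, 16 mm tall; a bystander, to be left alone; origin: centre of its underside
- pump: solder sucker lying down, 176 mm long, 23 mm thick; a bystander, to be left alone; origin: centre of its underside
Not all that is in view belongs to the job. What is meant by the cartridge is not brown, and is the larger of those in its own colour.

How it is judged:
By the outcome, as a careful person would: the job done as asked, in the order asked, and still so for the second after the job is handed in, with the robot touching nothing.
It also fails if it takes over 64 s, if anything falls off the work surface, if the arm or the gripper's body presses on something with over 40 N, if the wrist force passes 120 N, or if a joint passes its speed limit or range.

## Robot

A 6-joint arm with a two-finger parallel gripper is mounted at the origin on a cart in front of the work surface, level with it; the furniture and walls round the work are solid. World frame = base frame: x ahead of the robot, y to its left, z up, the work surface at z = 0. Lengths are in mm, angles in rad, forces in N, time in s.
With the tool pointing down it reaches from about 350 to 775 mm from the base axis. Payload 7.3 kg.
Tool frame: the origin (TCP) lies at the very end of the fingers, on their centre line; the grasp point (between the pads) lies bot.grip_point_offset behind it (bot.grip_point_offset is the distance from the TCP to the grasp point, in mm); z points along the fingers, y is the line along which they close (so a half turn about z gives the same grasp; the last joint's range is limited). The gripper opens to 92 mm and grips with 3 to 60 N. Pads are 19 mm wide; open, the fingers measure 130 mm over their backs; the gripper's body (75 mm by 190 mm) begins 47 mm behind the grasp point.
Start: joints at [-1.32, 0.342, 1.524, -0, 1.275, -0.146], TCP at [202.921, -484.223, 190.541] pointing down, gripper open.
Joint ranges: [-2.53, 2.53], [-0.77, 2.02], [0.04, 2.7], [-1, 4.14], [0.28, 2.66], [-3.11, 3.11]. Speed limits (rad/s): [2.57, 2.57, 3.14, 3.14, 3.14, 3.14].

## Interface

Orientations are given as [roll, pitch, yaw] about the fixed x, y, z axes, in that order (R = Rz(yaw) Ry(pitch) Rx(roll)).
In Python, from plant import bot gives the robot as it stands. The module is installed in compiled form; this text tells all that it offers.
- The arm moves only by the tool carry_out, never from a script. Its argument "plan" is a list of rows, each an object of numbers: "tx", "ty", "tz": the shift along the world's x, y, z in mm; "rx", "ry", "rz": the turn, a rotation vector about the world's x, y, z in rad. A call has 1 to 12 rows; each row shifts and turns the commanded pose from where the row before left it; what a row does not reach is not made up. A row lasts 1/10 s, in which the tool goes at most 50 mm and 8.59 degrees, less where a joint would pass 70% of its speed; a pose out of reach is approached as far as the arm can. A call with a gripper value outside its range is refused whole. "gripper" is the closure, from 0 (fully open) to 1 (shut), set as the call begins (left out, the last holds). The fingers move at their own pace and stop on an object; the grip force is fixed at half the most. Time passes only in rows, so rows that do not move let the fingers close. It gives the time, the measured TCP pose, the force, the opening and the grip force at its end, in the units of the state.
- bot.get_obs(): the state, without advancing time (a new reading comes with each control period).
- bot.capture(name): name is "scene" or "top" or "wrist"; returns the picture (384x512x3 uint8, red, green, blue); there is no depth.
- bot.camera_model(name): a dict with "camera_matrix" (3x3 intrinsics, pixels), "R" (3x3) and "t" (3): a world point X has camera coordinates R X + t. Camera axes: x right, y down, z forward; pixel columns grow to the right and rows downward; lengths in mm; the calibration is good to about 2 mm. A picture is of the moment at which its call begins: read the wrist's pose just before it. camera_model takes no time and is no camera call; for the wrist camera it gives the pose at the moment of the call.
- bot.close_job(): hands the job in; it is judged then, once.
The state is a dict: "time": time; "joint_positions": joint angles; "dq": joint speeds; "tau": joint torques, N m; "tool_pos": TCP position; "tcp_rot": TCP orientation; "contact_force": force on the tool from outside, world axes, zero at the start; "moment": the same for the moment, N m; "grip_width": finger opening in mm; "finger_force": force on a finger pad.
Only numpy, scipy, OpenCV 4.12 (cv2) and the standard library are available. Lean on these libraries where they do the work, as an engineer would, in place of code of your own. Each camera call takes 0.05 s, during which the arm holds its last target. There are 200 camera calls.

## Working session

There is one attempt and no reset: what is moved stays moved. The work goes in short steps, Python scripts to look and compute and a tool call to move; the robot and the scene stay as the last step left them, time stands still between calls to the robot, and variables do not carry over. Pictures are saved under pics/ and viewed, at most 10 in all, crops included, and the job is handed in when it is done.

Besides the shell and the picture viewer there is one more tool, called after "Call:" as name([rows], argument=value, ...), one row to a line, values as JSON. carry_out: Moves the arm, as the interface text tells. Its arguments: {"type":"object","properties":{"plan":{"type":"array"},"gripper":{"type":"number"}},"required":["plan"]}

```bash
mkdir -p pics; cat > h.py <<'E'
import numpy as np, cv2
from plant import bot
def snap(n,f):
    m=bot.camera_model(n); im=bot.capture(n); cv2.imwrite('pics/'+f,im[:,:,::-1]); np.savez('pics/'+f+'.npz',K=m['camera_matrix'],R=m['R'],t=m['t']); return im
def px2w(f,u,v,z):
    d=np.load('pics/'+f+'.npz'); K,R,t=d['K'],d['R'],d['t']
    r=R.T@np.linalg.solve(K,[u,v,1.]); c=-R.T@t; return c+r*(z-c[2])/r[2]
def w2px(f,X):
    d=np.load('pics/'+f+'.npz'); p=d['K']@(d['R']@np.array(X,float)+d['t']); return p[:2]/p[2]
E
python3 - <<'E'
from h import *
a=snap('top','top1.png'); b=snap('scene','scene1.png')
cv2.imwrite('pics/top1x.png',cv2.resize(a[:,:,::-1],(800,600),interpolation=cv2.INTER_CUBIC))
o=bot.get_obs(); print(o['tool_pos'],o['tcp_rot'],bot.grip_point_offset,o['time'],o['contact_force'],o['grip_width'])
E
```

```text
[ 202.80033382 -483.81422228  189.92941153] [-3.14024986e+00 -1.77402273e-04  3.96780226e-01] 18.8 0.1 [-0.1499179  -0.8305652   0.05202683] 91.79150744224694
```

View pics/top1x.png

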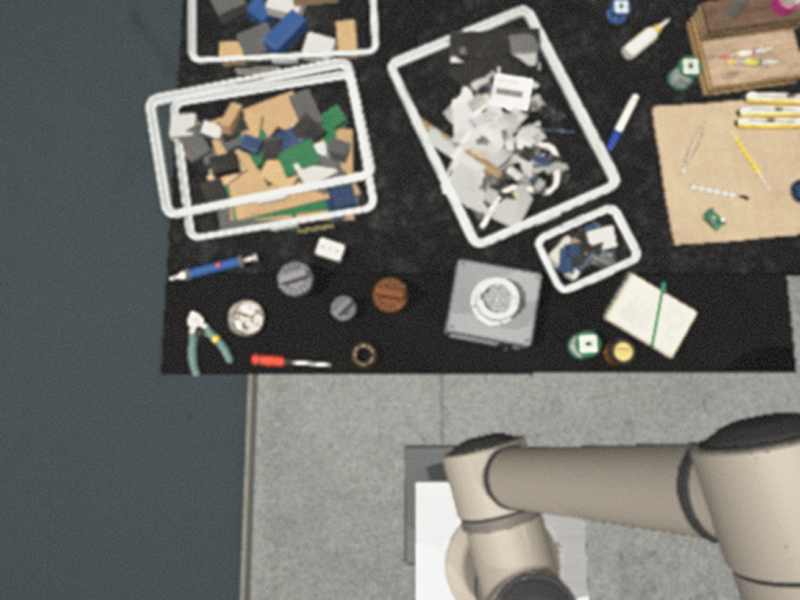

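View pics/scene1.png

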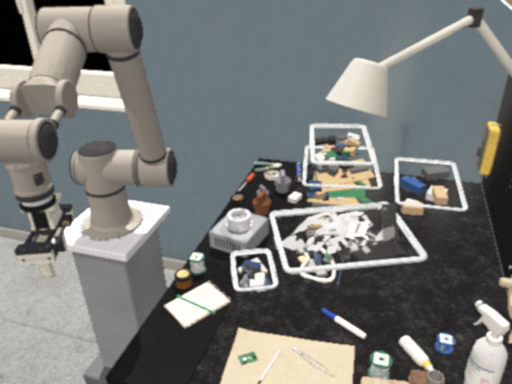

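In top1x (800x600 scale), the candidates are the larger grey cartridge (294,279), the small grey one (343,307) and the brown one (390,294). The larger grey one fits, because it isn't brown and is the bigger of the two greys. The extractor collar is at about (497,300). I'll confirm with a crop and measure.

```bash
python3 - <<'E'
from h import *
a=cv2.imread('pics/top1.png')
c=lambda x,y:cv2.resize(a[y:y+75,x:x+100],(400,300),interpolation=cv2.INTER_CUBIC)
cv2.imwrite('pics/crop1.png',np.hstack([c(150,150),c(268,155)]))
s=.64
for n,u,v,z in [('cart head',294,279,50),('bar',294,279,80),('small',343,307,50),('brown',390,294,50),('collar',497,300,108),('e1',458,260,70),('e2',543,270,70),('e3',530,348,70),('e4',445,337,70),('spool',246,317,52),('tape',363,355,19)]:
    print(n,px2w('top1.png',u*s,v*s,z).round(0))
E
```

```text
cart head [533. 390.  50.]
bar [527. 384.  80.]
small [478. 295.  50.]
brown [503. 206.  50.]
collar [482.  11. 108.]
e1 [565.  77.  70.]
e2 [545. -83.  70.]
e3 [398. -54.  70.]
e4 [418. 103.  70.]
spool [459. 478.  52.]
tape [389. 258.  19.]
```

View pics/crop1.png

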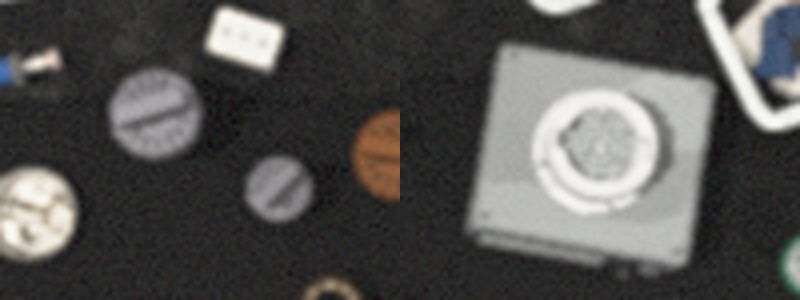

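The crop shows the larger grey cartridge at (155,113) with its bar running from about (115,128) to (195,103), so its yaw is about +0.3. A dark slot is visible on the collar's left, near (567,135). I'll go over the collar for a close look first.

Call:
carry_out([
  {"tx": 24,"ty": 36,"tz": 15,"rz": 0.09},
  {"tx": 24,"ty": 40,"tz": 15,"rz": 0.09},
  {"tx": 24,"ty": 40,"tz": 15,"rz": 0.09},
  {"tx": 24,"ty": 40,"tz": 15,"rz": 0.09},
  {"tx": 24,"ty": 40,"tz": 10,"rz": 0.09},
  {"tx": 24,"ty": 40,"tz": 10,"rz": 0.09},
  {"tx": 24,"ty": 40,"tz": 10,"rz": 0.09},
  {"tx": 24,"ty": 40,"tz": 10,"rz": 0.09},
  {"tx": 24,"ty": 40,"rz": 0.09},
  {"tx": 24,"ty": 40,"rz": 0.09},
  {"tx": 20,"ty": 40,"rz": 0.09},
  {"tx": 10,"ty": 40,"rz": 0.09},
])

```text
invalid input at $.plan[0]: expected keys tx, ty, tz, rx, ry, rz
```

Call:
carry_out([
  {"tx": 0},
  {"tx": 0},
])

```text
invalid input at $.plan[0]: expected keys tx, ty, tz, rx, ry, rz
```

```bash
python3 - <<'E'
from h import *
b=snap('wrist','w1.png'); o=bot.get_obs(); print(o['tool_pos'],o['tcp_rot'],o['time'],o['contact_force'],o['joint_positions'],w2px('w1.png',[482,11,108]))
E
```

```text
[ 202.8280909  -483.86858983  190.01396615] [-3.14046939e+00 -1.47156329e-04  3.96792762e-01] 0.15 [ 0.09140503 -0.45799434  0.27832018] [-1.31999106e+00  3.42548086e-01  1.52479255e+00 -1.86167753e-05
  1.27538475e+00 -1.45982151e-01] [-318.00574297 -526.54068198]
```

View pics/w1.png

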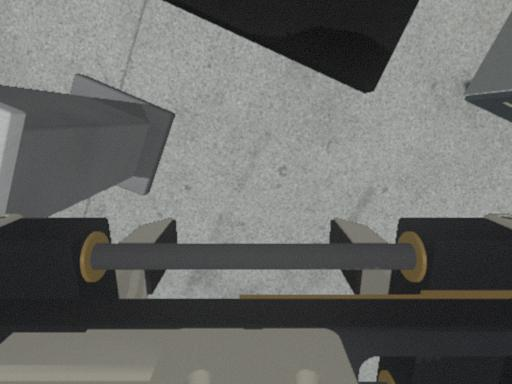

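That call was refused because every row needs all six keys. The picture shows the floor, with the camera's view offset toward tool +x. To see the collar I should therefore stop short of it in y.

Call:
carry_out([
  {"tx": 24,"ty": 36,"tz": 15,"rx": 0,"ry": 0,"rz": 0.09},
  {"tx": 24,"ty": 36,"tz": 15,"rx": 0,"ry": 0,"rz": 0.09},
  {"tx": 24,"ty": 36,"tz": 15,"rx": 0,"ry": 0,"rz": 0.09},
  {"tx": 24,"ty": 36,"tz": 15,"rx": 0,"ry": 0,"rz": 0.09},
  {"tx": 24,"ty": 36,"tz": 15,"rx": 0,"ry": 0,"rz": 0.09},
  {"tx": 24,"ty": 36,"tz": 15,"rx": 0,"ry": 0,"rz": 0.09},
  {"tx": 24,"ty": 36,"tz": 10,"rx": 0,"ry": 0,"rz": 0.09},
  {"tx": 24,"ty": 36,"tz": 10,"rx": 0,"ry": 0,"rz": 0.09},
  {"tx": 24,"ty": 36,"tz": 0,"rx": 0,"ry": 0,"rz": 0.09},
  {"tx": 24,"ty": 36,"tz": 0,"rx": 0,"ry": 0,"rz": 0.09},
  {"tx": 24,"ty": 20,"tz": 0,"rx": 0,"ry": 0,"rz": 0.09},
  {"tx": 15,"ty": 20,"tz": 0,"rx": 0,"ry": 0,"rz": 0.09},
])

```text
time: 1.35
tool_pos: [483.0, -82.6, 300.2]
tcp_rot: [-3.141, -0.0, 1.482]
contact_force: [-0.7, -0.9, 1.0]
grip_width: 91.7
finger_force: 0.0
```

Call:
carry_out([
  {"tx": 0,"ty": 0,"tz": 0,"rx": 0,"ry": 0,"rz": 0},
  {"tx": 0,"ty": 0,"tz": 0,"rx": 0,"ry": 0,"rz": 0},
])

```text
time: 1.55
tool_pos: [481.7, -84.0, 300.1]
tcp_rot: [-3.141, 0.0, 1.477]
contact_force: [0.3, -1.3, 0.7]
grip_width: 91.6
finger_force: 0.0
```

```bash
python3 - <<'E'
from h import *
b=snap('wrist','w1.png'); o=bot.get_obs(); print(o['tool_pos'],o['tcp_rot'],o['time'],o['contact_force'],o['joint_positions'],w2px('w1.png',[482,11,108]))
E
```

```text
[481.46797266 -84.55715803 300.30590995] [-3.14087548e+00  2.70793862e-04  1.47558127e+00] 1.6 [ 0.17920087 -0.42168814 -0.71641696] [-3.30467607e-01  2.10797655e-01  1.40441256e+00 -4.30912729e-04
  1.52701674e+00 -2.35233460e-01] [246.0643694   97.47230602]
```

View pics/w1.png

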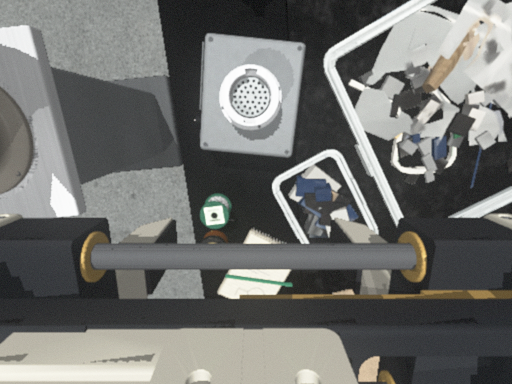

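The collar is at about (250,97) with a slot near (251,71), and the case lies around it. I'll zoom in on the collar to get the slot angle.

```bash
python3 - <<'E'
from h import *
a=cv2.imread('pics/w1.png')
cv2.imwrite('pics/crop2.png',cv2.resize(a[57:137,210:290],(600,600),interpolation=cv2.INTER_CUBIC))
for n,u,v,z in [('c',250,97,108),('bl',205,34,70),('br',306,42,70),('tr',292,157,70),('tl',199,149,70)]: print(n,px2w('w1.png',u,v,z).round(1))
E
```

```text
c [487.2  11.1 108. ]
bl [434.  100.4  70. ]
br [569.9  77.6  70. ]
tr [541.7 -77.5  70. ]
tl [404.  -52.6  70. ]
```

View pics/crop2.png

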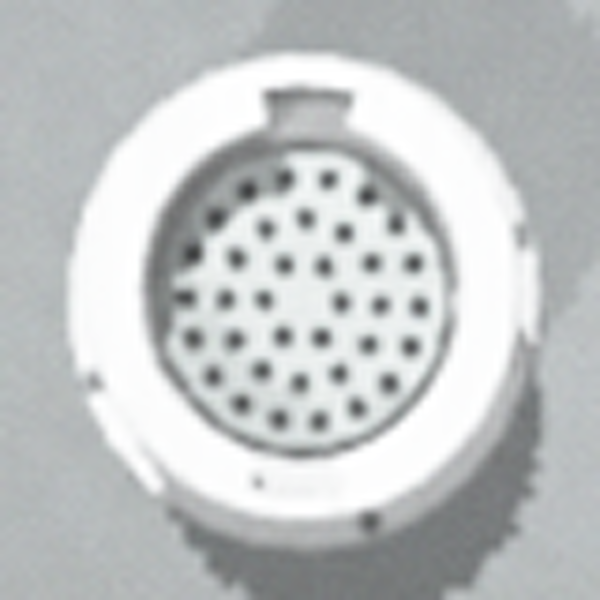

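The top slot is centred at about (309,97) in the crop and the bottom slot at about (299,486). The bore runs from about x=147 to x=455 there, so it is centred at about (302,291).

```bash
python3 - <<'E'
from h import *
f=lambda u,v:px2w('w1.png',210+(u+.5)/7.5-.5,57+(v+.5)/7.5-.5,108)
p,q=f(309,92),f(299,488); print(p,q,(p+q)/2,np.linalg.norm(p-q)); d=p-q; print('yaw',np.arctan2(-d[0],d[1]))
print('bore',f(147,290),f(455,290)); print('outer L/R/T',f(70,290),f(530,290),f(300,52),f(300,522))
E
```

```text
[491.39578228  44.85070436 108.        ] [483.41547981 -19.7777008  108.        ] [487.40563105  12.53650178 108.        ] 65.11924432358002
yaw -0.12285790221570697
bore [460.41917335  15.80808633 108.        ] [513.53010631  10.80793488 108.        ]
outer L/R/T [447.13781911  17.0584651  108.        ] [526.45945587   9.59069574 108.        ] [490.48230657  51.22433253 108.        ] [483.02525394 -25.63423333 108.        ]
```

Call:
carry_out([
  {"tx": 0,"ty": 40,"tz": 0,"rx": 0,"ry": 0,"rz": 0.033},
  {"tx": 4,"ty": 44,"tz": 0,"rx": 0,"ry": 0,"rz": 0.033},
  {"tx": 4,"ty": 44,"tz": 0,"rx": 0,"ry": 0,"rz": 0.033},
  {"tx": 4,"ty": 44,"tz": 0,"rx": 0,"ry": 0,"rz": 0.033},
  {"tx": 4,"ty": 44,"tz": 0,"rx": 0,"ry": 0,"rz": 0.033},
  {"tx": 4,"ty": 44,"tz": 0,"rx": 0,"ry": 0,"rz": 0.033},
  {"tx": 4,"ty": 40,"tz": -10,"rx": 0,"ry": 0,"rz": 0.033},
  {"tx": 4,"ty": 40,"tz": -20,"rx": 0,"ry": 0,"rz": 0.033},
  {"tx": 4,"ty": 40,"tz": -20,"rx": 0,"ry": 0,"rz": 0.033},
  {"tx": 4,"ty": 20,"tz": -20,"rx": 0,"ry": 0,"rz": 0.033},
  {"tx": 0,"ty": 0,"tz": 0,"rx": 0,"ry": 0,"rz": 0.033},
  {"tx": 0,"ty": 0,"tz": 0,"rx": 0,"ry": 0,"rz": 0.03},
])

```text
time: 2.8
tool_pos: [517.8, 314.9, 229.4]
tcp_rot: [-3.139, 0.001, 1.87]
contact_force: [0.2, -0.5, -0.4]
grip_width: 92.0
finger_force: 0.0
```

```bash
python3 - <<'E'
from h import *
b=snap('wrist','w2.png'); o=bot.get_obs(); print(o['tool_pos'],o['tcp_rot'],o['time'],o['contact_force'],w2px('w2.png',[529,386,80]))
E
```

```text
[518.08575967 314.65841806 229.97994254] [-3.14040966e+00  5.42366794e-04  1.87047949e+00] 2.85 [ 0.03788552  1.33239173 -0.00949345] [279.34997115 121.33098015]
```

View pics/w2.png

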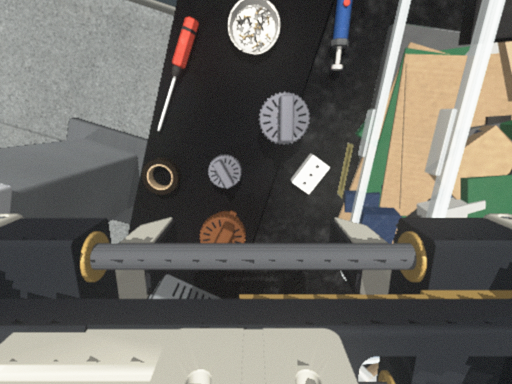

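The cartridge's bar top is at about x 280–295, y 94–143, vertical in the picture, so the current yaw nearly matches. A small white box sits close by at (310,173).

```bash
python3 - <<'E'
from h import *
a=cv2.imread('pics/w2.png')
cv2.imwrite('pics/crop3.png',cv2.resize(a[85:155,252:322],(560,560),interpolation=cv2.INTER_CUBIC))
E
```

```text
(no output)
```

View pics/crop3.png

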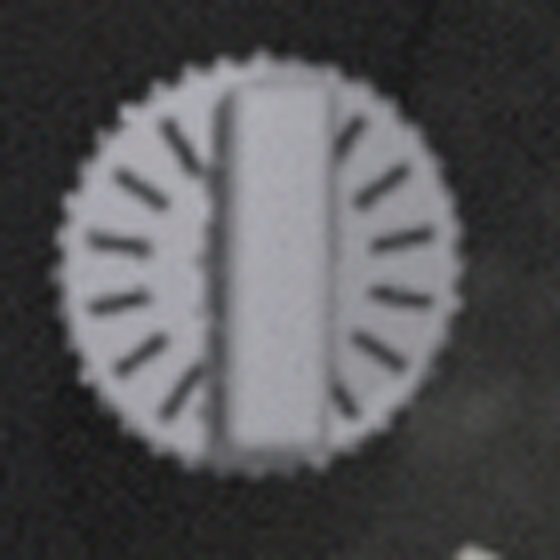

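The bar's top face has corners (234,80), (328,82), (229,447) and (328,448) in the crop.

```bash
python3 - <<'E'
from h import *
f=lambda u,v,z=80:px2w('w2.png',252+(u+.5)/8-.5,85+(v+.5)/8-.5,z)
a,b,c,d=[f(*p) for p in [(234,80),(328,82),(229,447),(328,448)]]
t,l=(a+b)/2,(c+d)/2; print((t+l)/2,np.linalg.norm(t-l),np.linalg.norm(a-b)); e=t-l; print(np.arctan2(-e[0],e[1]), 'head',f(260,262,50))
E
```

```text
[535.88506635 392.04880447  80.        ] 52.17133415876784 13.569085136554747
0.3221557537416027 head [535.79818896 393.02539968  50.        ]
```

Call:
carry_out([
  {"tx": 6,"ty": 25,"tz": 0,"rx": 0,"ry": 0,"rz": 0.01},
  {"tx": 6,"ty": 25,"tz": -10,"rx": 0,"ry": 0,"rz": 0.01},
  {"tx": 6,"ty": 26.3,"tz": -20,"rx": 0,"ry": 0,"rz": 0},
  {"tx": 0,"ty": 0,"tz": -30,"rx": 0,"ry": 0,"rz": 0},
  {"tx": 0,"ty": 0,"tz": -35,"rx": 0,"ry": 0,"rz": 0},
  {"tx": 0,"ty": 0,"tz": -30,"rx": 0,"ry": 0,"rz": 0},
  {"tx": 0,"ty": 0,"tz": -25,"rx": 0,"ry": 0,"rz": 0},
  {"tx": 0,"ty": 0,"tz": -16,"rx": 0,"ry": 0,"rz": 0},
  {"tx": 0,"ty": 0,"tz": -8,"rx": 0,"ry": 0,"rz": 0},
  {"tx": 0,"ty": 0,"tz": -3.5,"rx": 0,"ry": 0,"rz": 0},
  {"tx": 0,"ty": 0,"tz": 0,"rx": 0,"ry": 0,"rz": 0},
])

```text
time: 3.95
tool_pos: [536.5, 391.7, 53.5]
tcp_rot: [3.141, -0.0, 1.889]
contact_force: [-0.7, 0.2, 0.3]
grip_width: 91.8
finger_force: 0.0
```

Call:
carry_out([
  {"tx": 0,"ty": 0,"tz": 0,"rx": 0,"ry": 0,"rz": 0},
  {"tx": 0,"ty": 0,"tz": 0,"rx": 0,"ry": 0,"rz": 0},
  {"tx": 0,"ty": 0,"tz": 0,"rx": 0,"ry": 0,"rz": 0},
  {"tx": 0,"ty": 0,"tz": 0,"rx": 0,"ry": 0,"rz": 0},
  {"tx": 0,"ty": 0,"tz": 0,"rx": 0,"ry": 0,"rz": 0},
  {"tx": 0,"ty": 0,"tz": 0,"rx": 0,"ry": 0,"rz": 0},
  {"tx": 0,"ty": 0,"tz": 0,"rx": 0,"ry": 0,"rz": 0},
  {"tx": 0,"ty": 0,"tz": 0,"rx": 0,"ry": 0,"rz": 0},
  {"tx": 0,"ty": 0,"tz": 0,"rx": 0,"ry": 0,"rz": 0},
  {"tx": 0,"ty": 0,"tz": 0,"rx": 0,"ry": 0,"rz": 0},
], gripper=1)

```text
time: 4.95
tool_pos: [535.9, 392.1, 53.0]
tcp_rot: [3.142, 0.0, 1.89]
contact_force: [1.0, -0.3, -0.1]
grip_width: 16.6
finger_force: 0.0
```

Call:
carry_out([
  {"tx": 0,"ty": 0,"tz": 0,"rx": 0,"ry": 0,"rz": 0},
  {"tx": 0,"ty": 0,"tz": 0,"rx": 0,"ry": 0,"rz": 0},
  {"tx": 0,"ty": 0,"tz": 0,"rx": 0,"ry": 0,"rz": 0},
  {"tx": 0,"ty": 0,"tz": 4,"rx": 0,"ry": 0,"rz": 0},
  {"tx": 0,"ty": 0,"tz": 12,"rx": 0,"ry": 0,"rz": 0},
  {"tx": 0,"ty": 0,"tz": 24,"rx": 0,"ry": 0,"rz": 0},
  {"tx": 0,"ty": 0,"tz": 30,"rx": 0,"ry": 0,"rz": 0},
  {"tx": 0,"ty": 0,"tz": 30,"rx": 0,"ry": 0,"rz": 0},
  {"tx": 0,"ty": 0,"tz": 25,"rx": 0,"ry": 0,"rz": 0},
  {"tx": 0,"ty": 0,"tz": 15,"rx": 0,"ry": 0,"rz": 0},
  {"tx": 0,"ty": 0,"tz": 10,"rx": 0,"ry": 0,"rz": 0},
])

```text
time: 6.05
tool_pos: [536.4, 392.4, 206.0]
tcp_rot: [3.138, -0.001, 1.89]
contact_force: [0.4, -0.2, -0.6]
grip_width: 0.7
finger_force: 0.0
```

Call:
carry_out([
  {"tx": -2,"ty": -15,"tz": 0,"rx": 0,"ry": 0,"rz": -0.042},
  {"tx": -4,"ty": -30,"tz": 0,"rx": 0,"ry": 0,"rz": -0.04},
  {"tx": -5,"ty": -40,"tz": 0,"rx": 0,"ry": 0,"rz": -0.04},
  {"tx": -5,"ty": -40,"tz": 0,"rx": 0,"ry": 0,"rz": -0.04},
  {"tx": -5,"ty": -40,"tz": 0,"rx": 0,"ry": 0,"rz": -0.04},
  {"tx": -5,"ty": -40,"tz": 0,"rx": 0,"ry": 0,"rz": -0.04},
  {"tx": -5,"ty": -40,"tz": 0,"rx": 0,"ry": 0,"rz": -0.04},
  {"tx": -5,"ty": -40,"tz": 0,"rx": 0,"ry": 0,"rz": -0.04},
  {"tx": -5,"ty": -40,"tz": 0,"rx": 0,"ry": 0,"rz": -0.04},
  {"tx": -4,"ty": -30,"tz": 0,"rx": 0,"ry": 0,"rz": -0.04},
  {"tx": -2,"ty": -17,"tz": 0,"rx": 0,"ry": 0,"rz": -0.04},
  {"tx": -1.5,"ty": -7.8,"tz": 0,"rx": 0,"ry": 0,"rz": 0},
])

```text
time: 7.25
tool_pos: [487.1, 10.7, 203.3]
tcp_rot: [3.141, 0.0, 1.445]
contact_force: [-0.0, 0.0, -0.3]
grip_width: 0.3
finger_force: 0.0
```

Call:
carry_out([
  {"tx": 0,"ty": 0,"tz": 0,"rx": 0,"ry": 0,"rz": 0},
  {"tx": 0,"ty": 0,"tz": 0,"rx": 0,"ry": 0,"rz": 0},
  {"tx": 0,"ty": 0,"tz": 0,"rx": 0,"ry": 0,"rz": 0},
])

```text
time: 7.55
tool_pos: [487.5, 13.3, 203.0]
tcp_rot: [-3.142, -0.0, 1.45]
contact_force: [0.1, -0.2, -0.4]
grip_width: 0.1
finger_force: 0.0
```

```bash
python3 - <<'E'
from h import *
o=bot.get_obs(); print({k:np.round(v,3) for k,v in o.items()})
b=snap('wrist','w3.png')
cv2.imwrite('pics/w3c.png',cv2.resize(b[:,:,::-1][160:330,150:370],(770,595),interpolation=cv2.INTER_CUBIC))
E
```

```text
{'time': np.float64(7.55), 'joint_positions': array([-0.13 ,  0.263,  1.601,  0.   ,  1.277, -0.009]), 'dq': array([ 0.002,  0.001,  0.   , -0.002,  0.001,  0.001]), 'tau': array([-3.0300e-01, -3.9009e+01, -2.4485e+01,  6.4000e-02,  4.0000e-02,
       -2.0000e-03]), 'tool_pos': array([487.486,  13.25 , 203.011]), 'tcp_rot': array([-3.142, -0.   ,  1.45 ]), 'contact_force': array([ 0.146, -0.208, -0.417]), 'moment': array([-0.002, -0.128,  0.016]), 'finger_force': np.float64(0.0), 'grip_width': np.float64(0.073)}
```

View pics/w3.png

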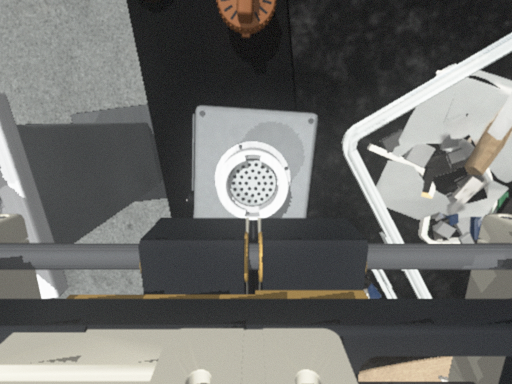

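The gripper is empty: the jaws are shut at (253,257) above the collar, and there is no cartridge in them. I'll check numerically whether the cartridge moved, by comparing top views.

```bash
python3 - <<'E'
from h import *
b=snap('top','top2.png')[:,:,::-1]; a=cv2.imread('pics/top1.png')
d=cv2.absdiff(cv2.GaussianBlur(a,(5,5),0),cv2.GaussianBlur(b,(5,5),0)).max(2)[100:235,100:270]
n,_,s,c=cv2.connectedComponentsWithStats((d>25).astype(np.uint8))
print([(x[:5]+[100,100,0,0,0]).tolist() for x in s[1:] if x[4]>5])
T=a[160:198,168:210]; r=cv2.matchTemplate(b[140:220,140:240],T,cv2.TM_CCOEFF_NORMED); print(cv2.minMaxLoc(r))
print(w2px('w3.png',[487.4,12.4,108]),w2px('w3.png',[487.5,13.3,203]))
E
```

```text
[]
(-0.3508477210998535, 0.9914764761924744, (6, 23), (28, 20))
[252.3970177  186.19685325] [252.08665582 215.21579812]
```

The cartridge hasn't moved (same position in the template match), so the grasp simply didn't hold. I'll go back and close again in smaller checked steps.

Call:
carry_out([
  {"tx": 2,"ty": 15,"tz": 0,"rx": 0,"ry": 0,"rz": 0.042},
  {"tx": 4,"ty": 30,"tz": 0,"rx": 0,"ry": 0,"rz": 0.04},
  {"tx": 5,"ty": 40,"tz": 0,"rx": 0,"ry": 0,"rz": 0.04},
  {"tx": 5,"ty": 40,"tz": 0,"rx": 0,"ry": 0,"rz": 0.04},
  {"tx": 5,"ty": 40,"tz": 0,"rx": 0,"ry": 0,"rz": 0.04},
  {"tx": 5,"ty": 40,"tz": 0,"rx": 0,"ry": 0,"rz": 0.04},
  {"tx": 5,"ty": 40,"tz": 0,"rx": 0,"ry": 0,"rz": 0.04},
  {"tx": 5,"ty": 40,"tz": 0,"rx": 0,"ry": 0,"rz": 0.04},
  {"tx": 5,"ty": 40,"tz": 0,"rx": 0,"ry": 0,"rz": 0.04},
  {"tx": 4,"ty": 30,"tz": 0,"rx": 0,"ry": 0,"rz": 0.04},
  {"tx": 2,"ty": 17,"tz": 0,"rx": 0,"ry": 0,"rz": 0.04},
  {"tx": 1.5,"ty": 7.8,"tz": 0,"rx": 0,"ry": 0,"rz": 0},
], gripper=0.2)

```text
time: 8.85
tool_pos: [535.1, 394.4, 202.3]
tcp_rot: [-3.141, -0.0, 1.893]
contact_force: [-0.2, 0.1, 1.2]
grip_width: 73.1
finger_force: 0.0
```

Call:
carry_out([
  {"tx": 0,"ty": 0,"tz": -20,"rx": 0,"ry": 0,"rz": 0},
  {"tx": 0,"ty": 0,"tz": -35,"rx": 0,"ry": 0,"rz": 0},
  {"tx": 0,"ty": 0,"tz": -35,"rx": 0,"ry": 0,"rz": 0},
  {"tx": 0,"ty": 0,"tz": -30,"rx": 0,"ry": 0,"rz": 0},
  {"tx": 0,"ty": 0,"tz": -18,"rx": 0,"ry": 0,"rz": 0},
  {"tx": 0,"ty": 0,"tz": -8,"rx": 0,"ry": 0,"rz": 0},
  {"tx": 0,"ty": 0,"tz": -4,"rx": 0,"ry": 0,"rz": 0},
  {"tx": 0,"ty": 0,"tz": 0,"rx": 0,"ry": 0,"rz": 0},
])

```text
time: 9.65
tool_pos: [536.2, 392.1, 53.5]
tcp_rot: [3.141, -0.0, 1.889]
contact_force: [0.1, -0.2, -0.4]
grip_width: 73.3
finger_force: 0.0
```

Call:
carry_out([
  {"tx": 0,"ty": 0,"tz": 0,"rx": 0,"ry": 0,"rz": 0},
  {"tx": 0,"ty": 0,"tz": 0,"rx": 0,"ry": 0,"rz": 0},
  {"tx": 0,"ty": 0,"tz": 0,"rx": 0,"ry": 0,"rz": 0},
  {"tx": 0,"ty": 0,"tz": 0,"rx": 0,"ry": 0,"rz": 0},
  {"tx": 0,"ty": 0,"tz": 0,"rx": 0,"ry": 0,"rz": 0},
  {"tx": 0,"ty": 0,"tz": 0,"rx": 0,"ry": 0,"rz": 0},
  {"tx": 0,"ty": 0,"tz": 0,"rx": 0,"ry": 0,"rz": 0},
  {"tx": 0,"ty": 0,"tz": 0,"rx": 0,"ry": 0,"rz": 0},
  {"tx": 0,"ty": 0,"tz": 0,"rx": 0,"ry": 0,"rz": 0},
  {"tx": 0,"ty": 0,"tz": 0,"rx": 0,"ry": 0,"rz": 0},
  {"tx": 0,"ty": 0,"tz": 0,"rx": 0,"ry": 0,"rz": 0},
  {"tx": 0,"ty": 0,"tz": 0,"rx": 0,"ry": 0,"rz": 0},
], gripper=1)

```text
time: 10.85
tool_pos: [535.9, 392.1, 53.0]
tcp_rot: [3.141, 0.0, 1.89]
contact_force: [0.3, 0.4, 0.1]
grip_width: 0.5
finger_force: 0.0
```

Call:
carry_out([
  {"tx": 0,"ty": 0,"tz": 0,"rx": 0,"ry": 0,"rz": 0},
  {"tx": 0,"ty": 0,"tz": 0,"rx": 0,"ry": 0,"rz": 0},
  {"tx": 0,"ty": 0,"tz": 0,"rx": 0,"ry": 0,"rz": 0},
])

```text
time: 11.15
tool_pos: [535.9, 392.1, 53.0]
tcp_rot: [3.141, 0.0, 1.89]
contact_force: [0.0, -0.1, -0.3]
grip_width: 0.6
finger_force: 0.0
```

The jaws shut on nothing, so I'll look at the relation between jaws and cartridge from all three cameras in one montage.

```bash
python3 - <<'E'
from h import *
w=snap('wrist','w4.png'); t=snap('top','top3.png'); s=snap('scene','scene2.png')
r=lambda im,W,H:cv2.resize(im,(W,H),interpolation=cv2.INTER_CUBIC)
m=np.zeros((600,800,3),np.uint8)
m[:300,:400]=r(w,400,300); m[300:,:400]=r(w[110:290,136:376],400,300)
m[:300,400:]=r(t[135:225,140:260],400,300); m[300:,400:]=r(s[160:235,230:330],400,300)
cv2.imwrite('pics/m1.png',m[:,:,::-1])
print(w2px('w4.png',[536,392,53]),w2px('w4.png',[536,392,80]),w2px('scene2.png',[536,392,60]),w2px('top3.png',[536,392,60]))
E
```

```text
[251.93104604 215.04239417] [251.78759065 229.1081867 ] [282.2941999  176.16296884] [186.82989905 176.82579218]
```

View pics/m1.png

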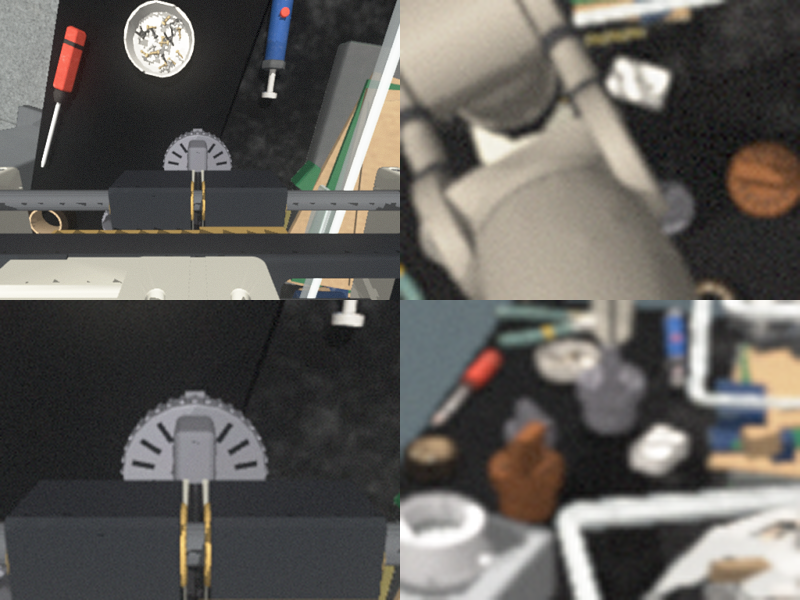

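```bash
python3 - <<'E'
from h import *
for f in ['w2.png','w3.png','w4.png','top1.png']:
    d=np.load('pics/'+f+'.npz'); print(f,(-d['R'].T@d['t']).round(1),d['R'][2].round(3),d['K'].round(1).tolist())
for p in [(252,180),(252,187),(252,218)]: print(p,px2w('w4.png',*p,80).round(1),px2w('w4.png',*p,50).round(1))
# head outline in w2 and w4
for z in (0,50,80): print(z,px2w('w2.png',284.4,117.8,z).round(1),px2w('top1.png',294*.64,279*.64,z).round(1))
E
```

```text
w2.png [499.  380.1 423.5] [ 0.072 -0.242 -0.968] [[282.1, 0.0, 252.9], [0.0, 282.1, 192.1], [0.0, 0.0, 1.0]]
w3.png [496.4  80.6 397.3] [-0.031 -0.25  -0.968] [[282.1, 0.0, 252.9], [0.0, 282.1, 192.1], [0.0, 0.0, 1.0]]
w4.png [515.4 456.5 247.3] [ 0.079 -0.239 -0.968] [[282.1, 0.0, 252.9], [0.0, 282.1, 192.1], [0.0, 0.0, 1.0]]
top1.png [ 303.5  184.4 1200.4] [ 0.153 -0.003 -0.988] [[391.4, 0.0, 258.1], [0.0, 391.4, 195.3], [0.0, 0.0, 1.0]]
(252, 180) [526.2 422.3  80. ] [528.1 416.1  50. ]
(252, 187) [527.5 418.1  80. ] [529.7 411.2  50. ]
(252, 218) [533.8 399.1  80. ] [537.1 388.8  50. ]
0 [541.4 394.3   0. ] [542.7 398.6   0. ]
50 [536.4 392.6  50. ] [532.7 389.7  50. ]
80 [533.4 391.6  80. ] [526.8 384.4  80. ]
```

In the montage, the cartridge's bar (crop 178–212, rows 415–478) is right under and ahead of the shut jaws, in line with them. The camera geometry puts it where I measured it. In w1 the visible tips, 155 px apart at 92 mm opening, lie only about 167 mm from the camera, not 205 mm. So the physical fingertips sit about 30–38 mm above the reported TCP and closed above the bar. The shut jaws were clear of the bar top, so the offset is at least 27 mm. Going 26 mm lower with the jaws open is therefore safe.

Call:
carry_out([
  {"tx": 0,"ty": 0,"tz": 0,"rx": 0,"ry": 0,"rz": 0},
  {"tx": 0,"ty": 0,"tz": 0,"rx": 0,"ry": 0,"rz": 0},
  {"tx": 0,"ty": 0,"tz": 0,"rx": 0,"ry": 0,"rz": 0},
  {"tx": 0,"ty": 0,"tz": 0,"rx": 0,"ry": 0,"rz": 0},
  {"tx": 0,"ty": 0,"tz": 0,"rx": 0,"ry": 0,"rz": 0},
  {"tx": 0,"ty": 0,"tz": 0,"rx": 0,"ry": 0,"rz": 0},
  {"tx": 0,"ty": 0,"tz": -6,"rx": 0,"ry": 0,"rz": 0},
  {"tx": 0,"ty": 0,"tz": -6,"rx": 0,"ry": 0,"rz": 0},
  {"tx": 0,"ty": 0,"tz": -6,"rx": 0,"ry": 0,"rz": 0},
  {"tx": 0,"ty": 0,"tz": -4,"rx": 0,"ry": 0,"rz": 0},
  {"tx": 0,"ty": 0,"tz": -4,"rx": 0,"ry": 0,"rz": 0},
  {"tx": 0,"ty": 0,"tz": 0,"rx": 0,"ry": 0,"rz": 0},
], gripper=0.4)

```text
time: 12.5
tool_pos: [535.5, 391.8, 26.2]
tcp_rot: [-3.14, 0.0, 1.89]
contact_force: [-0.1, -0.3, -0.2]
grip_width: 55.0
finger_force: 0.0
```

```bash
python3 - <<'E'
from h import *
w=snap('wrist','w5.png'); a=cv2.imread('pics/w4.png'); print(bot.get_obs()['contact_force'],bot.get_obs()['grip_width'])
E
```

```text
[0.11766704 0.15098596 0.45218492] 55.025925147418164
```

Call:
carry_out([
  {"tx": 0,"ty": 0,"tz": 0,"rx": 0,"ry": 0,"rz": 0},
  {"tx": 0,"ty": 0,"tz": 0,"rx": 0,"ry": 0,"rz": 0},
  {"tx": 0,"ty": 0,"tz": 0,"rx": 0,"ry": 0,"rz": 0},
  {"tx": 0,"ty": 0,"tz": 0,"rx": 0,"ry": 0,"rz": 0},
  {"tx": 0,"ty": 0,"tz": 0,"rx": 0,"ry": 0,"rz": 0},
  {"tx": 0,"ty": 0,"tz": 0,"rx": 0,"ry": 0,"rz": 0},
  {"tx": 0,"ty": 0,"tz": 0,"rx": 0,"ry": 0,"rz": 0},
  {"tx": 0,"ty": 0,"tz": 0,"rx": 0,"ry": 0,"rz": 0},
  {"tx": 0,"ty": 0,"tz": 0,"rx": 0,"ry": 0,"rz": 0},
  {"tx": 0,"ty": 0,"tz": 0,"rx": 0,"ry": 0,"rz": 0},
], gripper=1)

```text
time: 13.55
tool_pos: [535.9, 392.1, 27.1]
tcp_rot: [3.142, 0.0, 1.89]
contact_force: [-0.4, -0.6, 1.0]
grip_width: 15.8
finger_force: 30.0
```

Gripped at 15.8 mm with 30 N. The cartridge origin is therefore 26.5 mm below the commanded TCP z. Now lift and carry it to the collar.

Call:
carry_out([
  {"tx": 0,"ty": 0,"tz": 4,"rx": 0,"ry": 0,"rz": 0},
  {"tx": 0,"ty": 0,"tz": 10,"rx": 0,"ry": 0,"rz": 0},
  {"tx": 0,"ty": 0,"tz": 16,"rx": 0,"ry": 0,"rz": 0},
  {"tx": 0,"ty": 0,"tz": 20,"rx": 0,"ry": 0,"rz": 0},
  {"tx": 0,"ty": 0,"tz": 20,"rx": 0,"ry": 0,"rz": 0},
  {"tx": 0,"ty": 0,"tz": 20,"rx": 0,"ry": 0,"rz": 0},
  {"tx": 0,"ty": 0,"tz": 20,"rx": 0,"ry": 0,"rz": 0},
  {"tx": 0,"ty": 0,"tz": 20,"rx": 0,"ry": 0,"rz": 0},
  {"tx": 0,"ty": 0,"tz": 15,"rx": 0,"ry": 0,"rz": 0},
  {"tx": 0,"ty": 0,"tz": 5,"rx": 0,"ry": 0,"rz": 0},
  {"tx": 0,"ty": 0,"tz": 0,"rx": 0,"ry": 0,"rz": 0},
])

```text
time: 14.65
tool_pos: [536.2, 392.3, 178.1]
tcp_rot: [3.14, -0.0, 1.89]
contact_force: [-0.6, -0.2, -1.6]
grip_width: 16.0
finger_force: 30.0
```

Call:
carry_out([
  {"tx": -2,"ty": -15,"tz": 0,"rx": 0,"ry": 0,"rz": -0.042},
  {"tx": -4,"ty": -30,"tz": 0,"rx": 0,"ry": 0,"rz": -0.04},
  {"tx": -5,"ty": -40,"tz": 0,"rx": 0,"ry": 0,"rz": -0.04},
  {"tx": -5,"ty": -40,"tz": 0,"rx": 0,"ry": 0,"rz": -0.04},
  {"tx": -5,"ty": -40,"tz": 0,"rx": 0,"ry": 0,"rz": -0.04},
  {"tx": -5,"ty": -40,"tz": 0,"rx": 0,"ry": 0,"rz": -0.04},
  {"tx": -5,"ty": -40,"tz": 0,"rx": 0,"ry": 0,"rz": -0.04},
  {"tx": -5,"ty": -40,"tz": 0,"rx": 0,"ry": 0,"rz": -0.04},
  {"tx": -5,"ty": -40,"tz": 0,"rx": 0,"ry": 0,"rz": -0.04},
  {"tx": -4,"ty": -30,"tz": 0,"rx": 0,"ry": 0,"rz": -0.04},
  {"tx": -2,"ty": -17,"tz": 0,"rx": 0,"ry": 0,"rz": -0.04},
  {"tx": -1.5,"ty": -7.8,"tz": 0,"rx": 0,"ry": 0,"rz": 0},
])

```text
time: 15.85
tool_pos: [486.7, 10.8, 176.3]
tcp_rot: [-3.14, 0.0, 1.445]
contact_force: [-0.8, -0.5, -0.9]
grip_width: 15.8
finger_force: 30.0
```

Call:
carry_out([
  {"tx": 0,"ty": 0,"tz": 0,"rx": 0,"ry": 0,"rz": 0},
  {"tx": 0,"ty": 0,"tz": 0,"rx": 0,"ry": 0,"rz": 0},
  {"tx": 0,"ty": 0,"tz": 0,"rx": 0,"ry": 0,"rz": 0},
])

```text
time: 16.15
tool_pos: [487.4, 13.3, 176.9]
tcp_rot: [-3.141, -0.0, 1.449]
contact_force: [0.2, 0.2, -1.4]
grip_width: 15.4
finger_force: 30.0
```

```bash
python3 - <<'E'
from h import *
o=bot.get_obs(); print({k:np.round(v,3) for k,v in o.items() if k not in('tau','dq')})
b=snap('wrist','w6.png')[:,:,::-1]; g=cv2.cvtColor(b,cv2.COLOR_BGR2GRAY)
# collar seen? rows profile along column 253 and head extents
print(g[100:222:2,253].tolist()); print(g[205,180:330:2].tolist())
E
```

```text
{'time': np.float64(16.15), 'joint_positions': array([-0.13 ,  0.286,  1.645,  0.   ,  1.211, -0.009]), 'tool_pos': array([487.44 ,  13.262, 176.865]), 'tcp_rot': array([-3.141, -0.   ,  1.449]), 'contact_force': array([ 0.152,  0.212, -1.39 ]), 'moment': array([ 0.003, -0.087, -0.048]), 'finger_force': np.float64(29.991), 'grip_width': np.float64(15.404)}
[41, 39, 45, 48, 129, 181, 188, 195, 194, 191, 192, 192, 193, 194, 192, 171, 174, 180, 175, 176, 173, 174, 249, 247, 247, 198, 212, 253, 254, 218, 197, 125, 201, 238, 241, 165, 146, 116, 122, 150, 156, 160, 156, 153, 128, 113, 116, 113, 114, 114, 128, 155, 151, 153, 149, 145, 151, 149, 150, 150, 150]
[56, 111, 65, 66, 67, 158, 185, 190, 192, 191, 195, 192, 193, 186, 120, 151, 171, 169, 112, 66, 125, 167, 170, 166, 169, 168, 169, 132, 70, 101, 139, 147, 152, 156, 154, 152, 154, 149, 152, 154, 151, 150, 141, 125, 74, 57, 134, 149, 152, 149, 153, 149, 138, 103, 61, 120, 151, 147, 106, 149, 199, 199, 199, 193, 193, 175, 114, 52, 60, 50, 49, 48, 50, 52, 47]
```

Holding the cartridge (1.4 N hanging). The collar is 0.8 mm off in y. I'll lower the nose to just above the mouth, then feel.

Call:
carry_out([
  {"tx": 0,"ty": -0.8,"tz": -10,"rx": 0,"ry": 0,"rz": 0},
  {"tx": 0,"ty": 0,"tz": -15,"rx": 0,"ry": 0,"rz": 0},
  {"tx": 0,"ty": 0,"tz": -10,"rx": 0,"ry": 0,"rz": 0},
  {"tx": 0,"ty": 0,"tz": -5,"rx": 0,"ry": 0,"rz": 0},
  {"tx": 0,"ty": 0,"tz": -1,"rx": 0,"ry": 0,"rz": 0},
  {"tx": 0,"ty": 0,"tz": -1,"rx": 0,"ry": 0,"rz": 0},
  {"tx": 0,"ty": 0,"tz": -1,"rx": 0,"ry": 0,"rz": 0},
  {"tx": 0,"ty": 0,"tz": -1,"rx": 0,"ry": 0,"rz": 0},
  {"tx": 0,"ty": 0,"tz": 0,"rx": 0,"ry": 0,"rz": 0},
])

```text
time: 17.1
tool_pos: [487.5, 11.5, 133.2]
tcp_rot: [3.141, 0.0, 1.448]
contact_force: [0.1, -0.0, -1.6]
grip_width: 15.4
finger_force: 30.0
```

Call:
carry_out([
  {"tx": 0,"ty": 0.5,"tz": -1,"rx": 0,"ry": 0,"rz": 0},
  {"tx": 0,"ty": 0,"tz": -1,"rx": 0,"ry": 0,"rz": 0},
  {"tx": 0,"ty": 0,"tz": -1,"rx": 0,"ry": 0,"rz": 0},
  {"tx": 0,"ty": 0,"tz": -1,"rx": 0,"ry": 0,"rz": 0},
  {"tx": 0,"ty": 0,"tz": 0,"rx": 0,"ry": 0,"rz": 0},
])

```text
time: 17.6
tool_pos: [487.3, 12.0, 128.9]
tcp_rot: [-3.141, 0.0, 1.448]
contact_force: [0.3, 0.7, -0.8]
grip_width: 16.0
finger_force: 30.0
```

Call:
carry_out([
  {"tx": 0,"ty": 0,"tz": -1,"rx": 0,"ry": 0,"rz": 0},
  {"tx": 0,"ty": 0,"tz": -1,"rx": 0,"ry": 0,"rz": 0},
  {"tx": 0,"ty": 0,"tz": -1,"rx": 0,"ry": 0,"rz": 0},
  {"tx": 0,"ty": 0,"tz": -1,"rx": 0,"ry": 0,"rz": 0},
  {"tx": 0,"ty": 0,"tz": -1,"rx": 0,"ry": 0,"rz": 0},
  {"tx": 0,"ty": 0,"tz": 0,"rx": 0,"ry": 0,"rz": 0},
])

```text
time: 18.2
tool_pos: [487.3, 12.0, 123.9]
tcp_rot: [-3.141, 0.0, 1.448]
contact_force: [0.3, -0.2, -0.9]
grip_width: 15.7
finger_force: 30.0
```

```bash
python3 - <<'E'
from h import *
o=bot.get_obs(); print({k:np.round(v,2) for k,v in o.items() if k in('moment','contact_force','tool_pos')})
E
```

```text
{'tool_pos': array([487.3 ,  11.99, 123.86]), 'contact_force': array([ 0.31, -0.19, -0.93]), 'moment': array([-0.  , -0.14, -0.02])}
```

Origin is about 97, with no contact yet. I'll keep going in 1 mm steps.

Call:
carry_out([
  {"tx": 0,"ty": 0,"tz": -1,"rx": 0,"ry": 0,"rz": 0},
  {"tx": 0,"ty": 0,"tz": -1,"rx": 0,"ry": 0,"rz": 0},
  {"tx": 0,"ty": 0,"tz": 0,"rx": 0,"ry": 0,"rz": 0},
])

```text
time: 18.5
tool_pos: [487.3, 12.0, 121.9]
tcp_rot: [-3.141, 0.0, 1.448]
contact_force: [0.5, -0.3, -1.9]
grip_width: 15.9
finger_force: 30.0
```

Call:
carry_out([
  {"tx": 0,"ty": 0,"tz": -1,"rx": 0,"ry": 0,"rz": 0},
  {"tx": 0,"ty": 0,"tz": 0,"rx": 0,"ry": 0,"rz": 0},
])

```text
time: 18.7
tool_pos: [487.4, 12.0, 120.9]
tcp_rot: [-3.142, 0.0, 1.448]
contact_force: [0.5, -0.1, -1.3]
grip_width: 15.7
finger_force: 30.0
```

Origin is about 94 with no rim contact, so the lugs are in the slots. Pressing on against the spring.

Call:
carry_out([
  {"tx": 0,"ty": 0,"tz": -1,"rx": 0,"ry": 0,"rz": 0},
  {"tx": 0,"ty": 0,"tz": -1,"rx": 0,"ry": 0,"rz": 0},
  {"tx": 0,"ty": 0,"tz": -1,"rx": 0,"ry": 0,"rz": 0},
  {"tx": 0,"ty": 0,"tz": 0,"rx": 0,"ry": 0,"rz": 0},
])

```text
time: 19.1
tool_pos: [487.5, 12.0, 118.1]
tcp_rot: [3.141, 0.0, 1.448]
contact_force: [-0.0, 0.9, 1.5]
grip_width: 15.5
finger_force: 30.0
```

Call:
carry_out([
  {"tx": 0,"ty": 0,"tz": -1,"rx": 0,"ry": 0,"rz": 0},
  {"tx": 0,"ty": 0,"tz": -1,"rx": 0,"ry": 0,"rz": 0},
  {"tx": 0,"ty": 0,"tz": 0,"rx": 0,"ry": 0,"rz": 0},
])

```text
time: 19.4
tool_pos: [487.5, 12.0, 116.1]
tcp_rot: [3.141, 0.0, 1.448]
contact_force: [-0.8, 1.0, 3.3]
grip_width: 16.0
finger_force: 30.0
```

Call:
carry_out([
  {"tx": 0,"ty": 0,"tz": -1,"rx": 0,"ry": 0,"rz": 0},
  {"tx": 0,"ty": 0,"tz": -1,"rx": 0,"ry": 0,"rz": 0},
  {"tx": 0,"ty": 0,"tz": -1,"rx": 0,"ry": 0,"rz": 0},
  {"tx": 0,"ty": 0,"tz": -1,"rx": 0,"ry": 0,"rz": 0},
  {"tx": 0,"ty": 0,"tz": 0,"rx": 0,"ry": 0,"rz": 0},
])

```text
time: 19.9
tool_pos: [487.5, 12.0, 112.1]
tcp_rot: [3.141, 0.0, 1.448]
contact_force: [-2.0, 0.4, 5.0]
grip_width: 15.8
finger_force: 30.0
```

Call:
carry_out([
  {"tx": 0,"ty": 0,"tz": -1,"rx": 0,"ry": 0,"rz": 0},
  {"tx": 0,"ty": 0,"tz": -1,"rx": 0,"ry": 0,"rz": 0},
  {"tx": 0,"ty": 0,"tz": -0.7,"rx": 0,"ry": 0,"rz": 0},
  {"tx": 0,"ty": 0,"tz": 0,"rx": 0,"ry": 0,"rz": 0},
])

```text
time: 20.3
tool_pos: [487.5, 12.0, 109.6]
tcp_rot: [3.141, 0.0, 1.448]
contact_force: [-2.3, 0.2, 6.6]
grip_width: 15.8
finger_force: 30.0
```

Fully pressed, with 8 N on the spring. Now a first bit of the clockwise turn, checking force and moment.

Call:
carry_out([
  {"tx": -0.3,"ty": 0,"tz": 0,"rx": 0,"ry": 0,"rz": -0.04},
  {"tx": 0,"ty": 0,"tz": 0,"rx": 0,"ry": 0,"rz": -0.06},
  {"tx": 0,"ty": 0,"tz": 0,"rx": 0,"ry": 0,"rz": -0.06},
  {"tx": 0,"ty": 0,"tz": 0,"rx": 0,"ry": 0,"rz": -0.06},
  {"tx": 0,"ty": 0,"tz": 0,"rx": 0,"ry": 0,"rz": 0},
])

```text
time: 20.8
tool_pos: [488.1, 11.8, 109.9]
tcp_rot: [3.139, -0.0, 1.226]
contact_force: [-0.2, 0.0, 6.2]
grip_width: 16.0
finger_force: 30.0
```

```bash
python3 - <<'E'
from h import *
o=bot.get_obs(); print({k:np.round(v,2) for k,v in o.items() if k in('moment','contact_force','tool_pos','joint_positions')})
E
```

```text
{'joint_positions': array([-0.13,  0.36,  1.74, -0.  ,  1.04,  0.21]), 'tool_pos': array([488.11,  11.81, 109.93]), 'contact_force': array([-0.22,  0.  ,  6.21]), 'moment': array([-0.03, -0.03, -0.06])}
```

Call:
carry_out([
  {"tx": 0,"ty": 0,"tz": 0,"rx": 0,"ry": 0,"rz": -0.08},
  {"tx": 0,"ty": 0,"tz": 0,"rx": 0,"ry": 0,"rz": -0.08},
  {"tx": 0,"ty": 0,"tz": 0,"rx": 0,"ry": 0,"rz": -0.08},
  {"tx": 0,"ty": 0,"tz": 0,"rx": 0,"ry": 0,"rz": -0.08},
  {"tx": 0,"ty": 0,"tz": 0,"rx": 0,"ry": 0,"rz": -0.08},
  {"tx": 0,"ty": 0,"tz": 0,"rx": 0,"ry": 0,"rz": -0.08},
  {"tx": 0,"ty": 0,"tz": 0,"rx": 0,"ry": 0,"rz": -0.08},
  {"tx": 0,"ty": 0,"tz": 0,"rx": 0,"ry": 0,"rz": -0.08},
  {"tx": 0,"ty": 0,"tz": 0,"rx": 0,"ry": 0,"rz": -0.08},
  {"tx": 0,"ty": 0,"tz": 0,"rx": 0,"ry": 0,"rz": -0.08},
  {"tx": 0,"ty": 0,"tz": 0,"rx": 0,"ry": 0,"rz": -0.08},
  {"tx": 0,"ty": 0,"tz": 0,"rx": 0,"ry": 0,"rz": 0},
])

```text
time: 22.0
tool_pos: [488.2, 11.8, 109.9]
tcp_rot: [3.14, -0.002, 0.346]
contact_force: [0.3, -0.5, 6.3]
grip_width: 15.6
finger_force: 30.0
```

Call:
carry_out([
  {"tx": 0,"ty": 0,"tz": 0,"rx": 0,"ry": 0,"rz": -0.05},
  {"tx": 0,"ty": 0,"tz": 0,"rx": 0,"ry": 0,"rz": -0.05},
  {"tx": 0,"ty": 0,"tz": 0,"rx": 0,"ry": 0,"rz": -0.05},
  {"tx": 0,"ty": 0,"tz": 0,"rx": 0,"ry": 0,"rz": 0},
])

```text
time: 22.4
tool_pos: [488.1, 11.8, 109.9]
tcp_rot: [3.141, -0.002, 0.196]
contact_force: [-0.4, 0.1, 6.8]
grip_width: 15.6
finger_force: 30.0
```

```bash
python3 - <<'E'
from h import *
o=bot.get_obs(); print({k:np.round(v,2) for k,v in o.items() if k in('moment','contact_force','tool_pos','tcp_rot')})
E
```

```text
{'tool_pos': array([488.12,  11.75, 109.93]), 'tcp_rot': array([ 3.14, -0.  ,  0.2 ]), 'contact_force': array([-0.41,  0.14,  6.77]), 'moment': array([-0.1 ,  0.01, -0.05])}
```

Call:
carry_out([
  {"tx": 0,"ty": 0,"tz": 0,"rx": 0,"ry": 0,"rz": -0.04},
  {"tx": 0,"ty": 0,"tz": 0,"rx": 0,"ry": 0,"rz": -0.04},
  {"tx": 0,"ty": 0,"tz": 0,"rx": 0,"ry": 0,"rz": 0},
])

```text
time: 22.7
tool_pos: [488.1, 11.7, 109.9]
tcp_rot: [3.141, -0.002, 0.117]
contact_force: [0.6, -0.4, 7.1]
grip_width: 15.6
finger_force: 30.0
```

```bash
cat > s.py <<'E'
from h import *
o=bot.get_obs(); print({k:np.round(v,3) for k,v in o.items() if k in('moment','contact_force','tool_pos','tcp_rot')})
E
python3 s.py
```

```text
{'tool_pos': array([488.149,  11.726, 109.926]), 'tcp_rot': array([ 3.141e+00, -2.000e-03,  1.170e-01]), 'contact_force': array([ 0.634, -0.445,  7.075]), 'moment': array([-0.106,  0.047, -0.044])}
```

Call:
carry_out([
  {"tx": 0,"ty": 0,"tz": 0,"rx": 0,"ry": 0,"rz": -0.03},
  {"tx": 0,"ty": 0,"tz": 0,"rx": 0,"ry": 0,"rz": 0},
])

```text
time: 22.9
tool_pos: [488.2, 11.7, 109.9]
tcp_rot: [3.141, -0.002, 0.087]
contact_force: [0.2, -0.6, 5.9]
grip_width: 15.7
finger_force: 30.0
```

```bash
python3 s.py
```

```text
{'tool_pos': array([488.157,  11.72 , 109.947]), 'tcp_rot': array([ 3.141e+00, -2.000e-03,  8.700e-02]), 'contact_force': array([ 0.181, -0.62 ,  5.92 ]), 'moment': array([-0.018,  0.082, -0.017])}
```

Turned 1.36 so far. Small steps now until the stop is felt.

Call:
carry_out([
  {"tx": 0,"ty": 0,"tz": 0,"rx": 0,"ry": 0,"rz": -0.025},
  {"tx": 0,"ty": 0,"tz": 0,"rx": 0,"ry": 0,"rz": -0.025},
  {"tx": 0,"ty": 0,"tz": 0,"rx": 0,"ry": 0,"rz": 0},
])

```text
time: 23.2
tool_pos: [488.2, 11.7, 110.0]
tcp_rot: [3.141, -0.002, 0.037]
contact_force: [-0.2, 0.3, 6.6]
grip_width: 15.8
finger_force: 30.0
```

```bash
python3 s.py
```

```text
{'tool_pos': array([488.181,  11.725, 109.958]), 'tcp_rot': array([ 3.141e+00, -2.000e-03,  3.700e-02]), 'contact_force': array([-0.241,  0.302,  6.627]), 'moment': array([-0.057,  0.078,  0.002])}
```

Call:
carry_out([
  {"tx": 0,"ty": 0,"tz": 0,"rx": 0,"ry": 0,"rz": -0.025},
  {"tx": 0,"ty": 0,"tz": 0,"rx": 0,"ry": 0,"rz": 0},
])

```text
time: 23.4
tool_pos: [488.2, 11.7, 109.9]
tcp_rot: [3.141, -0.002, 0.012]
contact_force: [0.3, 0.3, 5.9]
grip_width: 15.6
finger_force: 30.0
```

```bash
python3 s.py
```

```text
{'tool_pos': array([488.163,  11.733, 109.942]), 'tcp_rot': array([ 3.141e+00, -2.000e-03,  1.200e-02]), 'contact_force': array([0.266, 0.276, 5.936]), 'moment': array([-0.084,  0.088,  0.005])}
```

Call:
carry_out([
  {"tx": 0,"ty": 0,"tz": 0,"rx": 0,"ry": 0,"rz": -0.025},
  {"tx": 0,"ty": 0,"tz": 0,"rx": 0,"ry": 0,"rz": 0},
])

```text
time: 23.6
tool_pos: [488.2, 11.7, 109.9]
tcp_rot: [3.141, -0.002, -0.013]
contact_force: [0.9, 0.0, 6.1]
grip_width: 16.2
finger_force: 30.0
```

```bash
python3 s.py
```

```text
{'tool_pos': array([488.178,  11.738, 109.931]), 'tcp_rot': array([ 3.141e+00, -2.000e-03, -1.300e-02]), 'contact_force': array([0.852, 0.   , 6.052]), 'moment': array([-0.073,  0.004,  0.077])}
```

Call:
carry_out([
  {"tx": 0,"ty": 0,"tz": 0,"rx": 0,"ry": 0,"rz": -0.02},
  {"tx": 0,"ty": 0,"tz": 0,"rx": 0,"ry": 0,"rz": 0},
])

```text
time: 23.8
tool_pos: [488.2, 11.8, 109.9]
tcp_rot: [3.141, -0.002, -0.032]
contact_force: [-1.3, -0.3, 6.2]
grip_width: 15.8
finger_force: 30.1
```

```bash
python3 s.py
```

```text
{'tool_pos': array([488.168,  11.759, 109.935]), 'tcp_rot': array([ 3.141e+00, -2.000e-03, -3.200e-02]), 'contact_force': array([-1.349, -0.333,  6.244]), 'moment': array([-0.002,  0.093,  0.333])}
```

The stop is felt at 0.33 N·m. I'll back off to the notch middle and let the spring raise it.

Call:
carry_out([
  {"tx": 0,"ty": 0,"tz": 0,"rx": 0,"ry": 0,"rz": 0.025},
  {"tx": 0,"ty": 0,"tz": 0,"rx": 0,"ry": 0,"rz": 0.025},
  {"tx": 0,"ty": 0,"tz": 0.7,"rx": 0,"ry": 0,"rz": 0},
  {"tx": 0,"ty": 0,"tz": 0.7,"rx": 0,"ry": 0,"rz": 0},
  {"tx": 0,"ty": 0,"tz": 0.7,"rx": 0,"ry": 0,"rz": 0},
  {"tx": 0,"ty": 0,"tz": 0,"rx": 0,"ry": 0,"rz": 0},
])

```text
time: 24.4
tool_pos: [488.1, 11.8, 112.0]
tcp_rot: [3.141, -0.002, 0.018]
contact_force: [0.4, -0.4, 5.2]
grip_width: 15.6
finger_force: 30.0
```

```bash
python3 s.py
```

```text
{'tool_pos': array([488.083,  11.829, 111.962]), 'tcp_rot': array([ 3.141e+00, -2.000e-03,  1.800e-02]), 'contact_force': array([ 0.369, -0.423,  5.175]), 'moment': array([-0.022,  0.043, -0.006])}
```

Call:
carry_out([
  {"tx": 0,"ty": 0,"tz": 0.5,"rx": 0,"ry": 0,"rz": 0},
  {"tx": 0,"ty": 0,"tz": 0.5,"rx": 0,"ry": 0,"rz": 0},
  {"tx": 0,"ty": 0,"tz": 0,"rx": 0,"ry": 0,"rz": 0},
])

```text
time: 24.7
tool_pos: [488.0, 11.8, 112.8]
tcp_rot: [3.141, -0.002, 0.018]
contact_force: [1.3, 0.1, 4.6]
grip_width: 15.9
finger_force: 30.0
```

```bash
python3 s.py
```

```text
{'tool_pos': array([487.982,  11.824, 112.835]), 'tcp_rot': array([ 3.141e+00, -2.000e-03,  1.800e-02]), 'contact_force': array([1.253, 0.065, 4.561]), 'moment': array([-0.081, -0.234, -0.016])}
```

Call:
carry_out([
  {"tx": 0,"ty": 0,"tz": 0.4,"rx": 0,"ry": 0,"rz": 0},
  {"tx": 0,"ty": 0,"tz": 0.3,"rx": 0,"ry": 0,"rz": 0},
  {"tx": 0,"ty": 0,"tz": 0,"rx": 0,"ry": 0,"rz": 0},
])

```text
time: 25.0
tool_pos: [487.8, 11.8, 113.0]
tcp_rot: [3.141, -0.001, 0.018]
contact_force: [6.1, -0.6, -1.4]
grip_width: 15.6
finger_force: 30.0
```

```bash
python3 s.py
```

```text
{'tool_pos': array([487.79 ,  11.824, 112.964]), 'tcp_rot': array([ 3.141e+00, -1.000e-03,  1.800e-02]), 'contact_force': array([ 6.142, -0.609, -1.419]), 'moment': array([-0.074, -0.954,  0.027])}
```

It is held at home height by the notches: pulling up stops it dead at 113.0. I'll relax, release and retreat.

Call:
carry_out([
  {"tx": 0,"ty": 0,"tz": -0.4,"rx": 0,"ry": 0,"rz": 0},
  {"tx": 0,"ty": 0,"tz": 0,"rx": 0,"ry": 0,"rz": 0},
])

```text
time: 25.2
tool_pos: [487.7, 11.9, 112.9]
tcp_rot: [3.141, -0.001, 0.018]
contact_force: [5.0, 0.2, 0.7]
grip_width: 15.7
finger_force: 30.0
```

Call:
carry_out([
  {"tx": 0,"ty": 0,"tz": 0,"rx": 0,"ry": 0,"rz": 0},
  {"tx": 0,"ty": 0,"tz": 0,"rx": 0,"ry": 0,"rz": 0},
  {"tx": 0,"ty": 0,"tz": 0,"rx": 0,"ry": 0,"rz": 0},
  {"tx": 0,"ty": 0,"tz": 0,"rx": 0,"ry": 0,"rz": 0},
  {"tx": 0,"ty": 0,"tz": 0,"rx": 0,"ry": 0,"rz": 0},
  {"tx": 0,"ty": 0,"tz": 0,"rx": 0,"ry": 0,"rz": 0},
], gripper=0.5)

```text
time: 25.8
tool_pos: [487.0, 12.0, 112.7]
tcp_rot: [3.142, 0.0, 0.018]
contact_force: [-0.5, -0.5, -0.3]
grip_width: 46.0
finger_force: 0.0
```

Call:
carry_out([
  {"tx": 0,"ty": 0,"tz": 3,"rx": 0,"ry": 0,"rz": 0},
  {"tx": 0,"ty": 0,"tz": 10,"rx": 0,"ry": 0,"rz": 0},
  {"tx": 0,"ty": 0,"tz": 20,"rx": 0,"ry": 0,"rz": 0},
  {"tx": 0,"ty": 0,"tz": 30,"rx": 0,"ry": 0,"rz": 0},
  {"tx": 0,"ty": 0,"tz": 30,"rx": 0,"ry": 0,"rz": 0},
  {"tx": 0,"ty": 0,"tz": 30,"rx": 0,"ry": 0,"rz": 0},
  {"tx": 0,"ty": 0,"tz": 20,"rx": 0,"ry": 0,"rz": 0},
  {"tx": 0,"ty": 0,"tz": 10,"rx": 0,"ry": 0,"rz": 0},
  {"tx": 0,"ty": 0,"tz": 0,"rx": 0,"ry": 0,"rz": 0},
  {"tx": 0,"ty": 0,"tz": 0,"rx": 0,"ry": 0,"rz": 0},
])

```text
time: 26.8
tool_pos: [486.7, 12.0, 265.0]
tcp_rot: [-3.142, 0.001, 0.018]
contact_force: [-0.3, 0.0, 0.1]
grip_width: 46.1
finger_force: 0.0
```

```bash
python3 s.py; python3 - <<'E'
from h import *
w=snap('wrist','w7.png')[:,:,::-1]
print(w2px('w7.png',[487.5,12,136]),w2px('w7.png',[487.5,12,166]))
# expected head/bar outline vs image gradient along bar (bar yaw)
g=cv2.GaussianBlur(cv2.cvtColor(w,cv2.COLOR_BGR2GRAY),(3,3),0)
print(g[150:222:4,196:316:4])
E
```

```text
{'tool_pos': array([486.655,  12.03 , 265.002]), 'tcp_rot': array([-3.142e+00,  1.000e-03,  1.800e-02]), 'contact_force': array([-0.284,  0.01 ,  0.06 ]), 'moment': array([ 0.03 ,  0.003, -0.022])}
[253.37911669 177.86965906] [253.39787949 183.65397047]
[[ 41 166 165 161 162 161 165 164 230 226 234 237 151 113 113 100 108 135
  172 151 174 129 116 115 114 114 125 180 180 171]
 [ 47 172 177 161 158 162 165 201 237 236 185 115 141 129 116  90 102  96
  102 168 161 169 115 116 116 116 113 175 180 159]
 [ 67 174 178 174 158 161 161 235 241 182 137 101 143  95  95  93  90  94
   98 100 177 172 127 115 114 115 113 155 180 136]
 [ 94 176 177 178 162 160 168 239 222 139 143 127 107 156 158 153 108  65
  101 101 124 169 128 114 114 114 114 150 176  97]
 [124 175 177 177 174 160 173 240 149 133  89 138 128 156 157 155 108  99
   87  71 145 176 162 114 112 112 114 154 168  57]
 [148 175 177 176 177 175 179 240 157 142 141 127 138 156 156 155 108 100
   90 101 154 155 165 114 113 113 119 179 153  39]
 [159 176 178 174 176 175 175 234 152  86  86 142 137 156 156 153 107 100
   86  63 115 151 147 
[... 704 characters left out ...]
152 153 154 153 119 123
  148 176 179 177 176 175 174 176 163  48  36  34]
 [152 173 173 176 174 174 175 178 179 178 177 177 162 152 154 151 134 172
  176 179 178 177 174 175 175 175 145  38  36  37]
 [ 50 107 135 148 165 173 173 178 177 177 178 177 176 154 150 150 162 176
  177 175 175 176 174 174 174 173 112  38  41  41]
 [ 39  41  41  43  53  71 106 135 149 167 173 177 177 180 178 176 178 177
  176 174 174 178 175 175 174 171  72  41  41  40]
 [ 38  42  41  40  42  44  45  46  45  54  70 106 131 151 168 174 175 174
  177 176 175 175 174 177 174 158  48  42  41  42]
 [ 40  45  70 102  45  44  43  44  44  43  41  44  45  46  51  65  68  97
  131 159 169 172 174 174 117 128  85  53  41  39]]
```

The cartridge is seated on the collar axis. The bar is vertical at about (253,184), where it should be at (253.4,183.7) for home height, and still aligned with the notches. The gripper is clear of everything, so I'll hand in.

```bash
python3 -c "
from plant import bot
print(bot.close_job())"
```

```text
the job is handed in; nothing more can be done
None
```

The filter cartridge is in the extractor, turned clockwise to its stop and sprung up into its notches, and it held against a light upward pull; the job took about 27 s, the highest force I read was about 7 N, and nothing else on the bench was touched as far as I could tell.

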